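Stow the sanding tray under the bench riser

TASK

Lay the sanding block flat inside the open tray. Then slide the tray along the table, without lifting it, straight in under the low riser shelf until it is fully home: the sprung pad of the stop bar hidden at the back must be pushed back firmly and stay compressed when you let go. Find the stop by feel and do not ram it, keep the hand and the load off the shelf, and leave the jar, the bottle and the whetstone alone.

Things in the scene. Friction and masses are not known exactly. Their poses are not given: they have to be found in the camera images.
- riser: Low wooden bench riser, fixed to the table: a board 190 deep (x) x 226 wide (y) x 14 thick on two side cheeks 18 thick; the bay below is 190 wide and 52 high, the board's top at 66. Origin on the table below the middle of the front edge; +x runs into the bay, z up. Pressing the tray on the riser or its stop with over 20 N counts as ramming.
- bay_stop (a point): Point in the bay 95 behind the riser's front edge, 25 above the table. The relaxed face of a 140 wide sprung rubber pad (height 14 to 36) lies 0 to 30 behind this point (+x): the stop bar behind it was clamped by hand, differently each time, unmeasured. The pad yields 6 mm (0.6 N at first touch, 3 N at its end), then the bar is hard.
- tray: Loose open plywood tray, about 0.9 kg, 130 deep (x) x 165 wide (y) x 34 high, walls and floor 5 thick. Origin under the middle of this box; its back wall (+x, outer face at x = 65) goes into the bay first. Friction on the table about 4 to 7 N with the block in it, more if the hand presses down: enough to hold the tray against the sprung pad.
- tray_grip (a point): On the tray at x = -105, y = 0, z = 40: inside the upright dark wooden grip fin that a steel tongue carries before the front wall. The fin is 14 thick (y), 26 long (x), its top 60 above the table; pinch it from above.
- sanding_block: Loose wooden sanding block, 46 (x) x 76 (y) x 26 high, lying flat. Origin at the centre of its underside.
- orange_jar: Bystander: pigment jar with a pale lid, 48 across, 44 high, standing loose on the back of the riser's board. Origin at its underside.
- glue_bottle: Bystander: white glue bottle with a pointed cap, 41 across, 123 high, loose on the table at the left. Origin at its underside.
- whetstone: Bystander: grey whetstone, 58 x 100 x 46, loose on the table at the right. Origin at its underside.

How it is judged:
On the way:
1. the sanding block lies flat in the tray, let go, while the tray still stands outside the bay (x of sanding_block in the frame of tray between -0.05 and 0.05 m and y of sanding_block in the frame of tray between -0.065 and 0.065 m and z of sanding_block in the frame of tray below 0.01 m and angle between sanding_block's own z axis and vertical below 0.12 rad and contact force between the fingers and sanding_block below 0.2 N and x of tray in the frame of riser below -0.03 m), for 0.2 s.
At the end, for the whole second after the job is handed in: The tray stands flat on the table under the riser, square to it within 0.08 rad, its centre 30 to 75 mm behind the front edge, and rests against the compressed pad, which still presses on it with over 2.2 N (4 of its 6 mm); the sanding block lies flat on the tray's floor; all at rest (contact force between tray and riser above 2.2 N and x of tray in the frame of riser between 0.03 and 0.075 m and angle between the x axis of tray and the x axis of riser, either way round below 0.08 rad and angle between tray's own z axis and vertical below 0.04 rad and height (world z) of tray below 0.005 m and x of sanding_block in the frame of tray between -0.05 and 0.05 m and y of sanding_block in the frame of tray between -0.065 and 0.065 m and z of sanding_block in the frame of tray below 0.01 m and angle between sanding_block's own z axis and vertical below 0.12 rad and linear speed of each of tray, sanding_block below 0.01 m/s); the robot touches nothing.
It fails at once if the tray is rammed: pressed on the riser or its stop with more than 20 N (contact force between tray and riser above 20 N).
It fails at once if the sanding block scrapes the riser (contact force between sanding_block and riser above 2 N).
It fails at once if the hand or arm knocks the riser (contact force between any of the fingers, the arm and riser above 4 N).
It fails at once if the tray is lifted off the table (height (world z) of tray above 0.02 m).
It fails at once if a bystander is shifted by more than 15 mm (distance of any of orange_jar, glue_bottle, whetstone from where it was at the start of the episode above 0.015 m).
It also fails if it takes over 72 s, if anything falls off the work surface, if the arm or the gripper's body presses on something with over 40 N, if the wrist force passes 120 N, or if a joint passes its speed limit or range.

ROBOT

A 7-joint arm with a two-finger parallel gripper is mounted at the origin on a cart in front of the work surface, level with it; the furniture and walls round the work are solid. World frame = base frame: x ahead of the robot, y to its left, z up, the work surface at z = 0. Lengths are in m, angles in rad, forces in N, time in s.
With the tool pointing down it reaches from about 0.4 to 0.875 m from the base axis. Payload 6.5 kg.
Tool frame: the origin (TCP) lies at the very end of the fingers, on their centre line; the grasp point (between the pads) lies 19 mm behind it; x points along the fingers, z is the direction in which the jaws open and shut, and the axes are right-handed (so a half turn about x gives the same grasp; the last joint's range is limited). The gripper opens to 88 mm and grips with 3 to 60 N. Pads are 18 mm wide; open, the fingers measure 123 mm over their backs; the gripper's body (75 mm by 187 mm) begins 45 mm behind the grasp point.
Start: joints at [1.283, 0.536, -0.004, 1.538, 0.003, 1.067, -0.071], TCP at [0.143, -0.634, 0.239] pointing down, gripper open.
Joint ranges: [-2.7, 2.7], [-0.37, 2.16], [-1.27, 1.26], [0.24, 2.4], [-1.31, 4.45], [0.19, 1.91], [-2.76, 2.76]. Speed limits (rad/s): [2.39, 2.39, 3.14, 3.14, 3.14, 3.14, 3.14].

INTERFACE

Orientations are given as a 3x3 rotation matrix whose columns are the frame's x, y, z axes.
In Python, from station import bot, vision, workorder, finder gives the robot as it stands.
- The arm moves only by the shell command python3 -m jog 'ROWS'. ROWS is text: rows parted by semicolons, each of 7 numbers parted by spaces: the shift along the tool's x, y, z in cm, then the turn, a rotation vector about the tool's x, y, z in degrees, then the gripper's target within -1 to 1 (fully open at 1, half-way at 0, shut at -1). A call has 1 to 8 rows; each row shifts and turns the commanded pose from where the row before left it, along the tool's axes as they then stand; what a row does not reach is not made up. A row lasts 1/12 s, in which the tool goes at most 41.7 mm and 7.16 degrees, less where a joint would pass 70% of its speed; a pose out of reach is approached as far as the arm can. A call with a gripper value outside its range is refused whole. The fingers move at their own pace and stop on an object; the grip force is fixed at half the most. Time passes only in rows, so rows that do not move let the fingers close. It gives the time, the measured TCP pose, the force and the opening at its end, in the units of the state.
- bot.state(): the state, without advancing time (a new reading comes with each control period).
- vision.camera(name): name is "side" or "top"; returns a dict with "img" (420x560x3 uint8, red, green, blue), "z_map" (420x560 float32, m along the optical axis (not along the pixel's ray), 0 where there is no reading), "fx", "fy", "cx", "cy" (pixels), "k1" (the pictures are not rectified: a ray, as slopes to the right and down, at radius r is drawn at 1 + k1 r^2 times it, then the intrinsics apply), "world_to_cam" (4x4, takes a point from world to camera coordinates). Camera axes: x right, y up, looking along -z (the intrinsics and any distortion apply to the point x, -y, -z); pixel columns grow to the right and rows downward; lengths in m; the calibration is good to about 2 mm. A picture is of the moment at which its call begins.
- workorder.hand_in(): hands the job in, once; it reports no verdict.
Trained networks look in a picture, given as the dict that the camera call returned (one of the last four; its "shot" number tells which), for a name from the list of things; names that differ only in an ending like _2 or _b are one class to them, and where a whole thing is asked for, a point or a joint stands for the part that bears it (a point fixed in the world has none). Each returns a list of dicts, best first, with "confidence" (0 to 1); they miss things now and then, are a little off and sometimes report something else, mostly with a low value. They report only what shows in the picture. A call takes as long as a camera call.
- finder.recognise(picture, label): "at" ([column, row] in pixels, amid what is visible of it).
The state is a dict: "t": time; "q": joint angles; "dq": joint speeds; "tau": joint torques, N m; "position": TCP position; "orientation": TCP orientation; "ft_force": force on the tool from outside, world axes, zero at the start; "torque": the same for the moment, N m; "width": opening from 0.0 (shut) to 1.0 (fully open).
Only numpy, scipy, OpenCV 4.12 (cv2) and the standard library are available. Lean on these libraries where they do the work, as an engineer would, in place of code of your own. Each camera call takes 0.05 s, during which the arm holds its last target.

## Working session

There is one attempt and no reset: what is moved stays moved. The work goes in short steps, Python scripts to look and compute and a shell command to move; the robot and the scene stay as the last step left them, time stands still between calls to the robot, and variables do not carry over. Pictures are saved under pics/ and viewed, and the job is handed in when it is done.

```bash
ls; mkdir -p pics
cat > h.py <<'E'
import numpy as np, cv2
from station import bot, vision, workorder, finder
def snap(n,f=None):
    c=vision.camera(n)
    if f: cv2.imwrite('pics/'+f,cv2.cvtColor(c['img'],cv2.COLOR_RGB2BGR))
    return c
def cloud(c):
    h,w=c['z_map'].shape
    u,v=np.meshgrid(np.arange(w),np.arange(h))
    return px2w(c,u.ravel(),v.ravel(),c['z_map'].ravel()).reshape(h,w,3)
def px2w(c,u,v,z):
    x=(np.asarray(u,float)-c['cx'])/c['fx'];y=(np.asarray(v,float)-c['cy'])/c['fy']
    xd,yd=x.copy(),y.copy()
    for _ in range(10):
        s=1+c['k1']*(x*x+y*y); x=xd/s;y=yd/s
    P=np.stack([x*z,-y*z,-z,np.ones_like(x)],-1)
    return (P@np.linalg.inv(c['world_to_cam']).T)[...,:3]
E
python3 - <<'E'
from h import *
for n in ['top','side']:
    c=snap(n,n+'0.png'); P=cloud(c); 
    print(n,np.round(np.linalg.inv(c['world_to_cam']),3).tolist(),c['k1'])
    for l in ['riser','tray','tray_grip','sanding_block','orange_jar','glue_bottle','whetstone']:
        for d in finder.recognise(c,l)[:2]:
            u,v=map(int,d['at']); print(l,d['at'],round(d['confidence'],2),np.round(P[v,u],3),c['z_map'][v,u])
s=bot.state();print(s)
E
```

```text
pics
top [[0.015, 0.984, -0.18, 0.371], [-1.0, 0.012, -0.022, -0.063], [-0.019, 0.18, 0.983, 1.276], [0.0, 0.0, 0.0, 1.0]] -0.03991767596758458
riser [303.9, 169.8] 0.7 [ 0.702 -0.114  0.061] 1.2538757
tray [307.4, 233.2] 0.73 [ 0.539 -0.127  0.003] 1.2808582
tray_grip [307.7, 237.6] 0.72 [ 0.528 -0.127  0.005] 1.2773706
sanding_block [216.0, 255.3] 0.82 [0.475 0.113 0.025] 1.2533662
orange_jar [313.4, 151.2] 0.71 [ 0.736 -0.137  0.112] 1.2090603
glue_bottle [150.6, 247.5] 0.53 [0.487 0.273 0.087] 1.1981165
whetstone [403.8, 272.4] 0.6 [ 0.436 -0.371  0.051] 1.2097418
side [[0.985, 0.086, -0.153, 0.422], [-0.175, 0.54, -0.823, -1.031], [0.011, 0.837, 0.547, 0.725], [0.0, 0.0, 0.0, 1.0]] -0.13918257237526177
riser [320.2, 215.1] 0.74 [ 0.699 -0.097  0.066] 1.1719227
tray [255.8, 244.2] 0.79 [ 0.528 -0.112  0.005] 1.166568
tray_grip [253.9, 242.9] 0.67 [ 0.524 -0.103  0.005] 1.1729671
tray_grip [226.0, 157.1] 0.26 [0.487 0.267 0.065] 1.4395772
sanding_block [226.1, 198.3] 0.75 [0.471 0.087 0.025] 1.3103163
orange_jar [344.5, 214.3] 0.88 [ 0.738 -0.166  0.11 ] 1.0969079
glue_bottle [225
[... 280 characters left out ...]
0.07121108]), 'dq': array([-1.67353878e-03,  9.38347016e-04,  8.21741486e-05,  5.85152360e-04,
        1.15153561e-03, -5.79118990e-04,  1.61106288e-04]), 'tau': array([-9.73413648e-05, -5.70835233e+01,  9.90063250e-01, -2.51897031e+01,
       -5.62566903e-02,  1.07917291e-02,  7.13919803e-06]), 'position': array([ 0.14301978, -0.63404746,  0.23873562]), 'orientation': array([[ 3.91271502e-05,  9.75499152e-01,  2.20003188e-01],
       [ 4.25716564e-07,  2.20003188e-01, -9.75499153e-01],
       [-9.99999999e-01,  3.82621609e-05,  8.19281163e-06]]), 'ft_force': array([-1.10321646,  0.16851697,  0.2616209 ]), 'torque': array([ 0.03405056,  0.00830792, -0.0310733 ]), 'width': 1.0028176497845795}
```

View pics/top0.png

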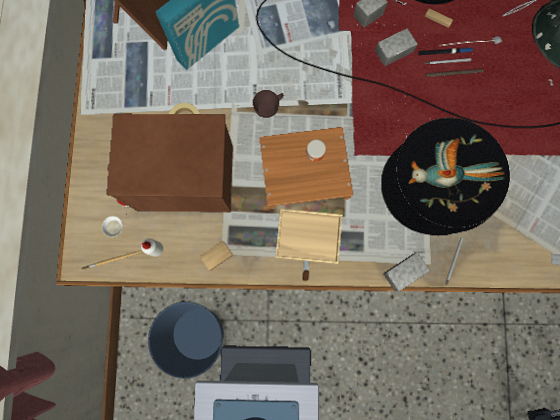

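View pics/side0.png

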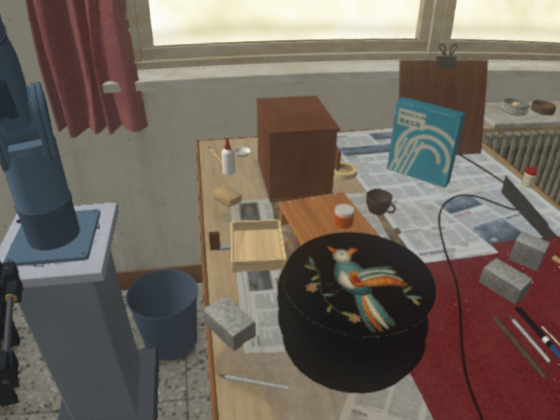

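```bash
cat > m.py <<'E'
from h import *
def ortho(c,f,s=1000,x0=.3,x1=.9,y0=-.5,y1=.35):
    # height map from cloud, 1 px = 1 mm
    P=cloud(c); ok=c['z_map']>0
    return P[ok],c['img'][ok]
def rect(P,lo,hi,box):
    m=(P[:,2]>lo)&(P[:,2]<hi)&(P[:,0]>box[0])&(P[:,0]<box[1])&(P[:,1]>box[2])&(P[:,1]<box[3])
    p=(P[m,:2]*1000).astype(np.float32)
    r=cv2.minAreaRect(p); return m.sum(),np.round(r[0],1),np.round(r[1],1),round(r[2],2),np.round(np.percentile(p,[1,99],axis=0),1).tolist(),np.round(np.median(P[m,2]),4)
E
python3 - <<'E'
from m import *
for n in ['top','side']:
    c=snap(n); P,I=ortho(c,None)
    print(n)
    print('table',np.median(P[(abs(P[:,0]-.4)<.03)&(abs(P[:,1]+.0)<.03),2]))
    print('riser',rect(P,.058,.075,(.58,.86,-.3,.1)))
    print('jar',rect(P,.09,.125,(.58,.86,-.3,.1)))
    print('trayrim',rect(P,.027,.042,(.45,.62,-.24,.03)))
    print('fin',rect(P,.05,.07,(.38,.48,-.2,-.03)))
    print('block',rect(P,.02,.035,(.4,.54,.04,.2)))
    print('whet',rect(P,.035,.06,(.36,.54,-.5,-.3)))
    print('bottle',rect(P,.03,.14,(.4,.56,.2,.35)))
E
```

```text
top
table -0.0009640697789763397
riser (np.int64(5688), array([703.2, -59.9]), array([191.9, 345.2]), 7.77, [[610.0, -232.2], [809.4, 4.2]], np.float64(0.0658))
jar (np.int64(439), array([679. , -33.9]), array([255.1, 188.5]), 86.26, [[593.6, -164.8], [771.4, 96.0]], np.float64(0.1091))
trayrim (np.int64(456), array([ 532. , -116.8]), array([191. , 134.9]), 84.9, [[459.8, -215.5], [599.3, -42.6]], np.float64(0.0334))
fin (np.int64(54), array([ 424.6, -121.3]), array([12.9, 25.5]), 89.78, [[411.9, -127.7], [436.0, -114.8]], np.float64(0.0591))
block (np.int64(472), array([473.9, 114.2]), array([46., 73.]), 36.55, [[439.6, 78.2], [507.7, 150.5]], np.float64(0.0256))
whet (np.int64(861), array([ 438.4, -384.9]), array([ 56. , 102.3]), 33.14, [[395.0, -434.1], [480.4, -332.7]], np.float64(0.0452))
bottle (np.int64(263), array([490.5, 279.2]), array([38.6, 39.4]), 20.12, [[471.1, 260.3], [508.6, 299.1]], np.float64(0.0799))
side
table 6.18413350834679e-05
riser (np.int64(2887), array([704.4, -56.2]), array([190.9, 326.8]), 7.59, [[606.6, -195.2], [809.2, 84.7]], np.float64(0.0662))
jar (np.int64(1049), array([682.9, -22.5]), array([274.5, 204.3]), 81.52, [[596.9, -167.5], [800.2, 95.8]], np.float64(0.1083))
trayrim (np.int64(518), array([ 538.9, -117.6]), array([198.1, 141.5]), 84.92, [[461.6, -218.0], [613.6, -33.2]], np.float64(0.033))
fin (np.int64(62), array([ 426.9, -124.9]), array([15.1, 24.5]), 85.38, [[414.7, -131.9], [439.3, -117.5]], np.float64(0.0573))
block (np.int64(251), array([477.1, 112.8]), array([48. , 78.7]), 36.64, [[441.5, 72.3], [513.7, 150.7]], np.float64(0.0256))
whet (np.int64(1210), array([ 438.8, -385.5]), array([ 59.6, 101.2]), 33.36, [[394.3, -439.1], [485.3, -336.3]], np.float64(0.0457))
bottle (np.int64(273), array([493.9, 270.7]), array([40.1, 30. ]), 4.96, [[473.6, 257.6], [512.9, 284.6]], np.float64(0.0683))
```

```bash
cat > fit.py <<'E'
from m import *
from scipy.optimize import minimize
def fitrect(p,L,W,g,inset=0,rim=None):
    # maximise points inside LxW rectangle; soft
    def cost(q):
        c,s=np.cos(q[2]/50),np.sin(q[2]/50); d=p-q[:2]/1000
        a=np.abs(c*d[:,0]+s*d[:,1])-L/2; b=np.abs(-s*d[:,0]+c*d[:,1])-W/2
        e=np.maximum(a,b)
        if rim: r=np.where(e>0,e,np.maximum(0,-e-rim))
        else: r=np.maximum(e,0)
        return np.minimum(r,.006).sum()*1000
    best=None
    for dx in(-8,0,8):
      for dy in (-8,0,8):
       for a in (-5,0,5):
        r=minimize(cost,[g[0]+dx,g[1]+dy,(g[2]+a)*50*np.pi/180],method='Nelder-Mead',options=dict(initial_simplex=None,xatol=.02,fatol=.01,maxiter=400))
        if best is None or r.fun<best.fun: best=r
    x=best.x; return round(x[0],1),round(x[1],1),round(x[2]/50*57.2958,2),round(best.fun/len(p),3),len(p)
def sel(P,lo,hi,box):
    m=(P[:,2]>lo)&(P[:,2]<hi)&(P[:,0]>box[0])&(P[:,0]<box[1])&(P[:,1]>box[2])&(P[:,1]<box[3])
    return P[m,:2]
E
cat > f1.py <<'E'
from fit import *
for n in ['top','side']:
    c=snap(n); P,I=ortho(c,None)
    p=sel(P,.061,.071,(.58,.86,-.3,.015))
    print(n,'riser',fitrect(p,.190,.226,(705,-115,7)),rect(P,.061,.071,(.58,.86,-.3,.0)))
    p=sel(P,.028,.040,(.44,.595,-.235,-.01))
    print('tray',fitrect(p,.130,.165,(530,-117,-5),rim=.005))
    p=sel(P,.05,.065,(.38,.48,-.2,-.03)); print('fin',fitrect(p,.026,.014,(425,-121,0)))
    p=sel(P,.02,.032,(.4,.54,.04,.2)); print('block',fitrect(p,.046,.076,(475,114,36)))
E
python3 f1.py
python3 - <<'E'
import cv2
i=cv2.imread('pics/top0.png')[100:300,180:440]
cv2.imwrite('pics/topz.png',cv2.resize(i,None,fx=3,fy=3,interpolation=2))
E
```

```text
top riser (np.float64(710.5), np.float64(-118.5), np.float64(7.8), np.float64(0.001), 5401) (np.int64(5381), array([ 710.6, -118.7]), array([191.3, 226.6]), 8.02, [[611.0, -233.1], [809.2, -6.6]], np.float64(0.0658))
tray (np.float64(528.7), np.float64(-129.3), np.float64(-4.8), np.float64(0.018), 416)
fin (np.float64(424.4), np.float64(-120.8), np.float64(-5.16), np.float64(0.0), 54)
block (np.float64(473.8), np.float64(114.7), np.float64(36.61), np.float64(0.0), 459)
side riser (np.float64(711.2), np.float64(-112.1), np.float64(7.91), np.float64(0.0), 2529) (np.int64(2521), array([ 711.7, -112.9]), array([190.4, 217.3]), 7.46, [[611.6, -196.5], [809.7, -7.8]], np.float64(0.0662))
tray (np.float64(531.2), np.float64(-132.0), np.float64(-4.98), np.float64(0.165), 420)
fin (np.float64(425.9), np.float64(-123.9), np.float64(-19.0), np.float64(0.019), 62)
block (np.float64(477.0), np.float64(113.1), np.float64(36.95), np.float64(0.027), 249)
```

View pics/topz.png

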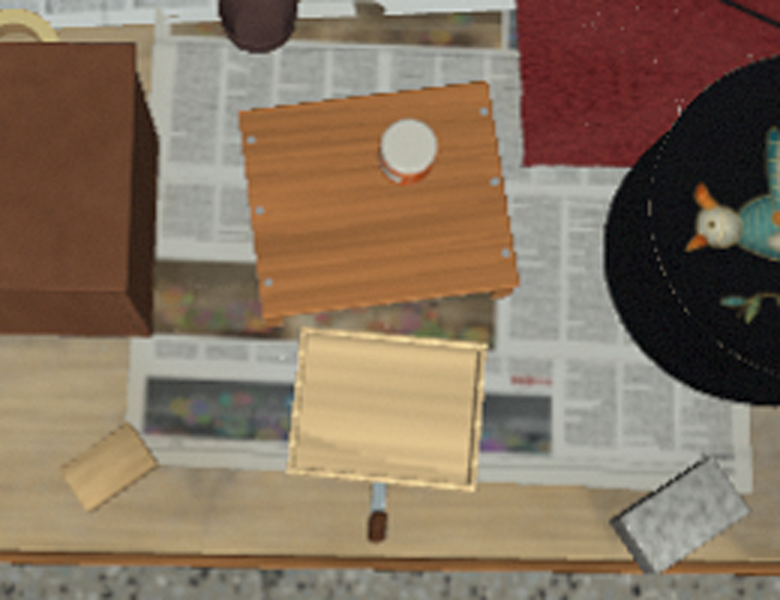

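```bash
cat > go.py <<'E'
# usage: go.py x y z psi_deg : prints shift needed in tool axes (cm) and turn
import sys
from h import *
s=bot.state();R=s['orientation'];p=s['position']
psi=np.degrees(np.arctan2(R[1,1],R[0,1]))
print('t',round(s['t'],2),'pos',np.round(p,4),'psi',round(psi,2),'tilt',np.round(R[:,0],3),'w',round(s['width'],3),'F',np.round(s['ft_force'],1),'q1,7',np.round(s['q'][[0,6]],2))
if len(sys.argv)>1:
    a=list(map(float,sys.argv[1:]))
    d=R.T@(np.array(a[:3])-p)*100
    print('shift cm',np.round(d,2),'rows>=',np.linalg.norm(d)/4.17)
    if len(a)>3: print('turn x',round(-((a[3]-psi+180)%360-180),2))
E
python3 -m jog '0 0 0 -7.1 0 0 1;0 0 0 -7.1 0 0 1;0 0 0 -7.1 0 0 1;0 0 0 -7.1 0 0 1;0 0 0 -7.1 0 0 1;0 0 0 -7.1 0 0 1;0 0 0 -7.1 0 0 1;0 0 0 -7.1 0 0 1'
python3 -m jog '0 0 0 -7.1 0 0 1;0 0 0 -7.1 0 0 1;0 0 0 -7.1 0 0 1;0 0 0 -7.1 0 0 1;0 0 0 -7.1 0 0 1;0 0 0 -7.1 0 0 1;0 0 0 -7.1 0 0 1;0 0 0 -7.1 0 0 1'
python3 go.py 0.45 -0.3 0.23 126.7
```

```text
t: 1.67
position: [0.1429, -0.6341, 0.2387]
orientation: [[-0.0, 0.344, 0.939], [-0.0, 0.939, -0.344], [-1.0, -0.0, -0.0]]
ft_force: [-0.6, -0.1, 0.2]
width: 0.998
t: 2.33
position: [0.1428, -0.6341, 0.2387]
orientation: [[-0.0, -0.597, 0.802], [-0.0, 0.802, 0.597], [-1.0, 0.0, -0.0]]
ft_force: [-0.5, -0.2, -0.0]
width: 1.003
t 2.33 pos [ 0.1428 -0.6341  0.2387] psi 126.65 tilt [-0. -0. -1.] w 1.003 F [-0.5 -0.2 -0. ] q1,7 [1.58 1.72]
shift cm [ 0.86  8.47 44.59] rows>= 10.886220128769999
turn x -0.05
```

```bash
python3 -m jog '0.1 0.7 3.7 0 0 0 1;0.1 0.7 3.7 0 0 0 1;0.1 0.7 3.7 0 0 0 1;0.1 0.7 3.7 0 0 0 1;0.1 0.7 3.7 0 0 0 1;0.1 0.7 3.7 0 0 0 1;0.1 0.7 3.7 0 0 0 1;0.1 0.7 3.7 0 0 0 1'
python3 -m jog '0.1 0.7 3.7 0 0 0 1;0.1 0.7 3.7 0 0 0 1;0.1 0.7 3.7 0 0 0 1;0.1 0.7 3.7 0 0 0 1;0 0 0 0 0 0 1'
python3 go.py 0.475 0.114 0.12 126.7
```

```text
t: 3.0
position: [0.3492, -0.4124, 0.2309]
orientation: [[0.0, -0.592, 0.806], [-0.001, 0.806, 0.592], [-1.0, -0.0, -0.0]]
ft_force: [1.1, 0.2, -0.2]
width: 0.996
t: 3.42
position: [0.4568, -0.2959, 0.2275]
orientation: [[0.004, -0.601, 0.799], [0.003, 0.799, 0.601], [-1.0, -0.0, 0.005]]
ft_force: [-0.4, 0.5, 0.1]
width: 1.004
t 3.42 pos [ 0.4568 -0.2959  0.2275] psi 126.92 tilt [ 0.004  0.003 -1.   ] w 1.004 F [-0.4  0.5  0.1] q1,7 [0.95 0.9 ]
shift cm [10.88 31.67 26.02] rows>= 10.170723293925333
turn x 0.22
```

```bash
python3 -m jog '0.9 2.6 2.1 0 0 0 1;0.9 2.6 2.1 0 0 0 1;0.9 2.6 2.1 0 0 0 1;0.9 2.6 2.1 0 0 0 1;0.9 2.6 2.1 0 0 0 1;0.9 2.6 2.1 0 0 0 1;0.9 2.6 2.1 0 0 0 1;0.9 2.6 2.1 0 0 0 1'
python3 -m jog '0.9 2.6 2.1 0 0 0 1;0.9 2.6 2.1 0 0 0 1;0.9 2.6 2.1 0 0 0 1;0.9 2.6 2.1 0 0 0 1;0 0 0 0 0 0 1'
python3 go.py 0.475 0.114 0.10 126.7
```

```text
t: 4.08
position: [0.4632, -0.0353, 0.1545]
orientation: [[0.001, -0.592, 0.806], [-0.0, 0.806, 0.592], [-1.0, -0.001, 0.0]]
ft_force: [-0.5, -0.1, 0.2]
width: 0.999
t: 4.5
position: [0.4687, 0.1048, 0.1183]
orientation: [[0.0, -0.599, 0.8], [0.005, 0.8, 0.599], [-1.0, 0.004, 0.003]]
ft_force: [0.2, -0.0, 0.0]
width: 0.998
t 4.5 pos [0.4687 0.1048 0.1183] psi 126.83 tilt [ 0.     0.005 -1.   ] w 0.998 F [ 0.2 -0.   0. ] q1,7 [ 0.18 -0.06]
shift cm [1.83 0.35 1.05] rows>= 0.5130009897535412
turn x 0.13
```

```bash
python3 -m jog '2 0.35 1.05 0.1 0 0 1;2 0 0 0 0 0 1;2 0 0 0 0 0 1;0 0 0 0 0 0 1;0 0 0 0 0 0 1'
python3 go.py 0.475 0.114 0.007 126.7
```

```text
t: 4.92
position: [0.4752, 0.1058, 0.0584]
orientation: [[-0.002, -0.591, 0.807], [-0.001, 0.807, 0.591], [-1.0, 0.001, -0.002]]
ft_force: [0.1, 0.4, -0.2]
width: 0.997
t 4.92 pos [0.4752 0.1058 0.0584] psi 126.21 tilt [-0.002 -0.001 -1.   ] w 0.997 F [ 0.1  0.4 -0.2] q1,7 [ 0.11 -0.15]
shift cm [5.14 0.67 0.48] rows>= 1.248682889773384
turn x -0.49
```

Run:
```python
from h import *
c=snap('side','s1.png')
i=cv2.imread('pics/s1.png')[120:300,150:350]; cv2.imwrite('pics/s1z.png',cv2.resize(i,None,fx=3.3,fy=3.3))
```

```text
(no output)
```

View pics/s1z.png

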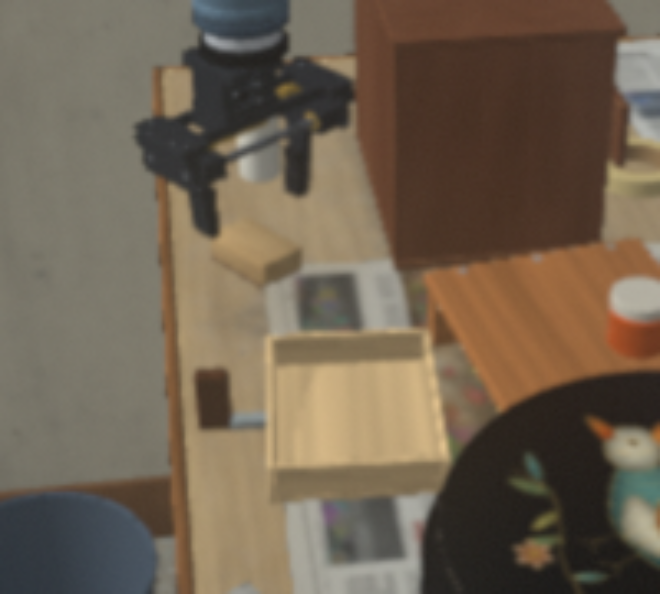

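```bash
python3 -m jog '1 0.7 0.5 -0.4 0 0 1;1.5 0 0 0 0 0 1;1.5 0 0 0 0 0 1;1 0 0 0 0 0 1;0 0 0 0 0 0 1;0 0 0 0 0 0 1'
python3 go.py 0.475 0.114 0.007 126.7
```

```text
t: 5.47
position: [0.476, 0.1147, 0.0093]
orientation: [[0.0, -0.596, 0.803], [-0.0, 0.803, 0.596], [-1.0, -0.0, 0.0]]
ft_force: [0.9, 0.1, 0.3]
width: 0.996
t 5.47 pos [0.476  0.1147 0.0093] psi 126.59 tilt [ 0. -0. -1.] w 0.996 F [0.9 0.1 0.3] q1,7 [ 0.03 -0.23]
shift cm [ 0.23 -0.   -0.12] rows>= 0.06128344918516085
turn x -0.11
```

```bash
python3 -m jog '0.2 0 0 0 0 0 -1;0 0 0 0 0 0 -1;0 0 0 0 0 0 -1;0 0 0 0 0 0 -1;0 0 0 0 0 0 -1;0 0 0 0 0 0 -1;0 0 0 0 0 0 -1;0 0 0 0 0 0 -1'
python3 go.py
```

```text
t: 6.13
position: [0.4757, 0.1148, 0.0068]
orientation: [[0.0, -0.596, 0.803], [-0.0, 0.803, 0.596], [-1.0, -0.0, 0.0]]
ft_force: [0.2, -0.5, 1.6]
width: 0.512
t 6.13 pos [0.4757 0.1148 0.0068] psi 126.61 tilt [ 0. -0. -1.] w 0.512 F [ 0.2 -0.5  1.6] q1,7 [ 0.03 -0.24]
```

```bash
python3 -m jog '-1 0 0 0 0 0 -1;-2 0 0 0 0 0 -1;-2 0 0 0 0 0 -1;-2 0 0 0 0 0 -1;-1.5 0 0 0 0 0 -1;0 0 0 -7 0 0 -1;0 0 0 -7 0 0 -1;0 0 0 -7 0 0 -1'
python3 -m jog '0 0 0 -7 0 0 -1;0 0 0 -7 0 0 -1;0 0 0 -7 0 0 -1;0 0 0 -6.5 0 0 -1;0 0 0 0 0 0 -1'
python3 go.py 0.53 -0.13 0.09 175.15
```

```text
t: 6.8
position: [0.4758, 0.1147, 0.0927]
orientation: [[0.001, -0.848, 0.531], [-0.0, 0.531, 0.848], [-1.0, -0.001, 0.0]]
ft_force: [-0.8, -1.2, -0.4]
width: 0.514
t: 7.22
position: [0.4755, 0.1145, 0.092]
orientation: [[-0.0, -0.997, 0.082], [-0.0, 0.082, 0.997], [-1.0, 0.0, -0.0]]
ft_force: [1.4, -0.7, -0.1]
width: 0.513
t 7.22 pos [0.4755 0.1145 0.092 ] psi 175.32 tilt [-0. -0. -1.] w 0.513 F [ 1.4 -0.7 -0.1] q1,7 [0.28 0.59]
shift cm [  0.2   -7.43 -23.92] rows>= 6.007593487214181
turn x 0.17
```

```bash
python3 -m jog '0 -1.06 -3.4 0 0 0 -1;0 -1.06 -3.4 0 0 0 -1;0 -1.06 -3.4 0 0 0 -1;0 -1.06 -3.4 0 0 0 -1;0 -1.06 -3.4 0 0 0 -1;0 -1.06 -3.4 0 0 0 -1;0 -1.06 -3.4 0 0 0 -1;0 0 0 0 0 0 -1'
python3 -m jog '0 0 0 0 0 0 -1;0 0 0 0 0 0 -1'
python3 go.py 0.53 -0.13 0.09 175.15
```

```text
t: 7.88
position: [0.5299, -0.1379, 0.0916]
orientation: [[0.0, -0.995, 0.099], [-0.005, 0.099, 0.995], [-1.0, -0.001, -0.005]]
ft_force: [-0.0, -0.3, -0.0]
width: 0.513
t: 8.05
position: [0.5291, -0.128, 0.0919]
orientation: [[-0.0, -0.996, 0.087], [0.001, 0.087, 0.996], [-1.0, 0.0, 0.001]]
ft_force: [-0.0, 0.6, -0.8]
width: 0.511
t 8.05 pos [ 0.5291 -0.128   0.0919] psi 174.99 tilt [-0.     0.001 -1.   ] w 0.511 F [-0.   0.6 -0.8] q1,7 [0.72 1.1 ]
shift cm [ 0.19 -0.11 -0.19] rows>= 0.0706035391015722
turn x -0.16
```

```bash
python3 -m jog '2 0 -0.2 0 0 0 -1;2 0 0 0 0 0 -1;2 0 0 0 0 0 -1;1 0 0 0 0 0 -1;0.4 0 0 0 0 0 -1;0 0 0 0 0 0 -1;0 0 0 0 0 0 -1'
python3 go.py 0.53 -0.13 0.0125 175.15
```

```text
t: 8.63
position: [0.5296, -0.1299, 0.0185]
orientation: [[0.001, -0.996, 0.084], [0.0, 0.084, 0.996], [-1.0, -0.001, 0.0]]
ft_force: [0.3, -0.3, -0.2]
width: 0.511
t 8.63 pos [ 0.5296 -0.1299  0.0185] psi 175.15 tilt [ 0.001  0.    -1.   ] w 0.511 F [ 0.3 -0.3 -0.2] q1,7 [0.65 1.02]
shift cm [ 0.6  -0.04 -0.01] rows>= 0.14300715682072995
turn x 0.0
```

```bash
python3 -m jog '0.2 0 0 0 0 0 -1;0.2 0 0 0 0 0 -1;0.1 0 0 0 0 0 -1;0 0 0 0 0 0 -1;0 0 0 0 0 0 -1'
python3 go.py 0.53 -0.13 0.0125 175.15
```

```text
t: 9.05
position: [0.5291, -0.1307, 0.0128]
orientation: [[0.0, -0.996, 0.085], [-0.0, 0.085, 0.996], [-1.0, -0.0, -0.0]]
ft_force: [0.4, -0.0, -0.9]
width: 0.512
t 9.05 pos [ 0.5291 -0.1307  0.0128] psi 175.1 tilt [ 0. -0. -1.] w 0.512 F [ 0.4 -0.  -0.9] q1,7 [0.65 1.01]
shift cm [ 0.03 -0.08  0.08] rows>= 0.027771189778399413
turn x -0.05
```

```bash
python3 -m jog '0 0 0 0 0 0 0.6;0 0 0 0 0 0 0.6;0 0 0 0 0 0 0.6;0 0 0 0 0 0 0.6;0 0 0 0 0 0 0.6;-1 0 0 0 0 0 0.6;-2 0 0 0 0 0 0.6;-2 0 0 0 0 0 0.6'
python3 -m jog '-2.5 0 0 0 0 0 1;-2.5 0 0 0 0 0 1;0 0 0 0 0 0 1'
python3 go.py 0.424 -0.121 0.11 175.15
python3 - <<'E'
from h import *
c=snap('side','s2.png')
i=cv2.imread('pics/s2.png')[120:300,150:350]; cv2.imwrite('pics/s2z.png',cv2.resize(i,None,fx=3.3,fy=3.3))
E
```

```text
t: 9.72
position: [0.5286, -0.1303, 0.0634]
orientation: [[-0.001, -0.996, 0.085], [0.001, 0.085, 0.996], [-1.0, 0.001, 0.0]]
ft_force: [0.3, -0.4, -0.3]
width: 0.799
t: 9.97
position: [0.5319, -0.1306, 0.1176]
orientation: [[0.007, -0.996, 0.085], [-0.001, 0.085, 0.996], [-1.0, -0.007, -0.001]]
ft_force: [0.2, 0.1, 0.2]
width: 0.989
t 9.97 pos [ 0.5319 -0.1306  0.1176] psi 175.13 tilt [ 0.007 -0.001 -1.   ] w 0.989 F [0.2 0.1 0.2] q1,7 [0.74 1.13]
shift cm [ 0.68 10.84  0.04] rows>= 2.605176307557233
turn x -0.02
```

View pics/s2z.png

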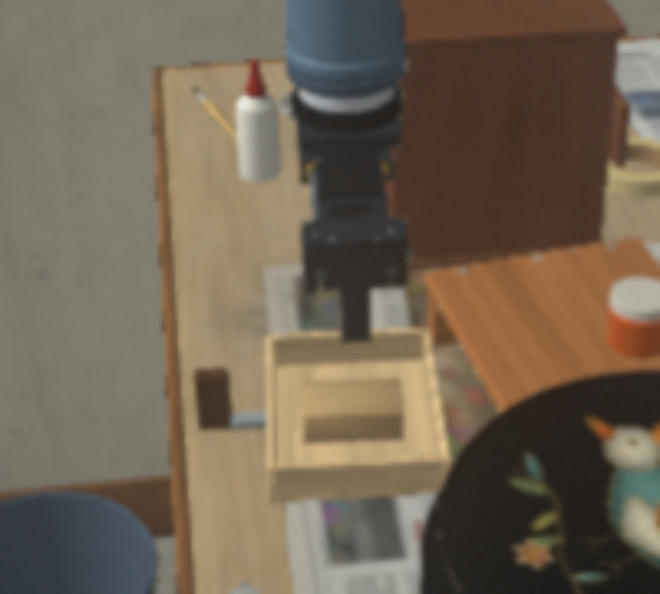

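The block lies flat in the middle of the tray (crop pixel ~355,408), with the fin free at ~(213,398). Next: the fin.

```bash
python3 -m jog '0 2.2 0 0 0 0 1;0 3.2 0 0 0 0 1;0 3.2 0 0 0 0 1;0 2.2 0 0 0 0 1;0 0 0 0 0 0 1;0 0 0 0 0 0 1;0 0 0 0 0 0 1'
python3 go.py 0.4245 -0.121 0.024 175.15
python3 f1.py
```

```text
t: 10.6
position: [0.4224, -0.1216, 0.1127]
orientation: [[0.001, -0.996, 0.085], [0.0, 0.085, 0.996], [-1.0, -0.001, 0.0]]
ft_force: [-0.6, -0.8, -0.8]
width: 0.997
t 10.6 pos [ 0.4224 -0.1216  0.1127] psi 175.1 tilt [ 0.001  0.    -1.   ] w 0.997 F [-0.6 -0.8 -0.8] q1,7 [0.86 1.12]
shift cm [ 8.87 -0.2   0.07] rows>= 2.1288510749655534
turn x -0.05
top riser (np.float64(710.7), np.float64(-118.5), np.float64(7.88), np.float64(0.001), 5396) (np.int64(5375), array([ 710.7, -118.4]), array([191.4, 226.1]), 7.74, [[611.2, -233.2], [809.0, -6.5]], np.float64(0.0658))
tray (np.float64(528.5), np.float64(-129.3), np.float64(-4.74), np.float64(3.412), 592)
fin (np.float64(417.0), np.float64(-129.0), np.float64(-5.0), np.float64(nan), 0)
block (np.float64(467.0), np.float64(106.0), np.float64(31.0), np.float64(nan), 0)
side riser (np.float64(711.3), np.float64(-111.0), np.float64(7.96), np.float64(0.0), 2526) (np.int64(2521), array([ 711.4, -111.1]), array([190.6, 212.7]), 7.25, [[611.6, -195.2], [809.7, -7.7]], np.float64(0.0662))
tray (np.float64(531.3), np.float64(-132.0), np.float64(-4.88), np.float64(2.788), 762)
fin (np.float64(426.7), np.float64(-123.8), np.float64(-14.82), np.float64(0.001), 64)
block (np.float64(467.0), np.float64(106.0), np.float64(31.0), np.float64(nan), 0)fit.py:18: RuntimeWarning: invalid value encountered in scalar divide
  x=best.x; return round(x[0],1),round(x[1],1),round(x[2]/50*57.2958,2),round(best.fun/len(p),3),len(p)
```

```bash
python3 -m jog '2 -0.2 0 0 0 0 1;2 0 0 0 0 0 1;2 0 0 0 0 0 1;1.8 0 0 0 0 0 1;1 0 0 0 0 0 1;0 0 0 0 0 0 1;0 0 0 0 0 0 1'
python3 go.py 0.4245 -0.122 0.024 175.15
python3 - <<'E'
from h import *
c=snap('side','s3.png')
i=cv2.imread('pics/s3.png')[120:300,150:350]; cv2.imwrite('pics/s3z.png',cv2.resize(i,None,fx=3.3,fy=3.3))
E
```

```text
t: 11.28
position: [0.424, -0.1213, 0.0247]
orientation: [[-0.0, -0.996, 0.085], [0.0, 0.085, 0.996], [-1.0, 0.0, 0.0]]
ft_force: [-0.5, 0.7, 0.7]
width: 0.999
t 11.28 pos [ 0.424  -0.1213  0.0247] psi 175.14 tilt [-0.  0. -1.] w 0.999 F [-0.5  0.7  0.7] q1,7 [0.71 0.94]
shift cm [ 0.07 -0.06 -0.07] rows>= 0.027138646024278238
turn x -0.01
```

View pics/s3z.png

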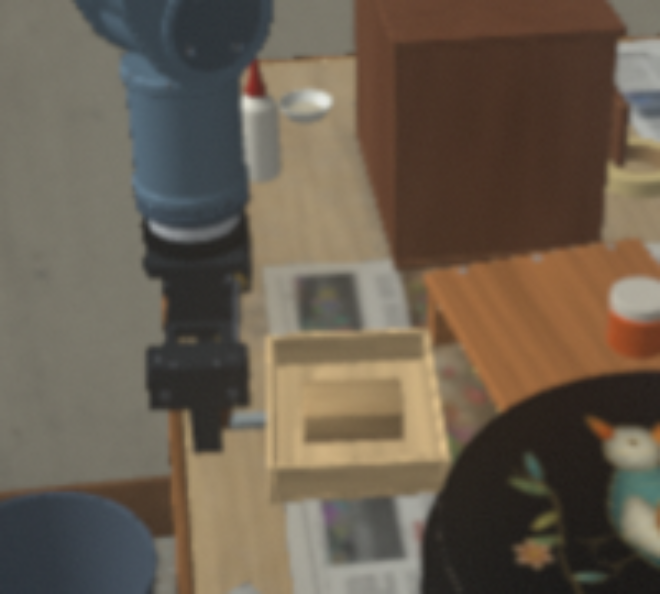

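The gripper straddles the fin (crop ~205,400). Close.

```bash
python3 -m jog '0 0 -0.05 0 0 0 -1;0 0 0 0 0 0 -1;0 0 0 0 0 0 -1;0 0 0 0 0 0 -1;0 0 0 0 0 0 -1;0 0 0 0 0 0 -1;0 0 0 0 0 0 -1;0 0 0 0 0 0 -1'
python3 -m jog '0 0 0 0 0 0 -1;0 0 0 0 0 0 -1;0 0 0 0 0 0 -1'
python3 go.py
```

```text
t: 12.0
position: [0.4234, -0.1221, 0.0247]
orientation: [[-0.0, -0.996, 0.085], [-0.0, 0.085, 0.996], [-1.0, 0.0, -0.0]]
ft_force: [-0.2, -0.7, 0.1]
width: 0.421
t: 12.25
position: [0.4234, -0.1221, 0.0247]
orientation: [[-0.0, -0.996, 0.085], [0.0, 0.085, 0.996], [-1.0, 0.0, 0.0]]
ft_force: [0.3, 1.0, 0.1]
width: 0.191
t 12.25 pos [ 0.4234 -0.1221  0.0247] psi 175.11 tilt [-0.  0. -1.] w 0.191 F [0.3 1.  0.1] q1,7 [0.71 0.94]
```

```bash
python3 -m jog '0 0 0 0 0 0 -1;0 0 0 0 0 0 -1;0 0 0 0 0 0 -1;0 0 0 0 0 0 -1'
python3 -m jog '0 -0.05 -0.3 -1 0 0 -1;0 -0.05 -0.3 -1 0 0 -1;0 -0.05 -0.3 -1 0 0 -1;0 -0.05 -0.3 -1 0 0 -1;0 -0.05 -0.3 -1 0 0 -1;0 -0.05 -0.3 -1 0 0 -1;0 0 0 0 0 0 -1'
python3 go.py 0.433 -0.157 0.0247 187.85
```

```text
t: 12.58
position: [0.4234, -0.1222, 0.0247]
orientation: [[-0.0, -0.996, 0.085], [-0.0, 0.085, 0.996], [-1.0, 0.0, -0.0]]
ft_force: [0.1, 1.1, 0.5]
width: 0.152
t: 13.17
position: [0.4253, -0.1399, 0.0247]
orientation: [[-0.001, -1.0, -0.022], [0.001, -0.022, 1.0], [-1.0, 0.001, 0.001]]
ft_force: [-2.6, 3.1, 2.8]
width: 0.155
t 13.17 pos [ 0.4253 -0.1399  0.0247] psi -178.73 tilt [-0.001  0.001 -1.   ] w 0.155 F [-2.6  3.1  2.8] q1,7 [0.77 1.08]
shift cm [-0.   -0.73 -1.72] rows>= 0.44881443396219756
turn x -6.58
```

```bash
python3 -m jog '0 -0.1 -0.3 -1.1 0 0 -1;0 -0.1 -0.3 -1.1 0 0 -1;0 -0.1 -0.3 -1.1 0 0 -1;0 -0.1 -0.3 -1.1 0 0 -1;0 -0.1 -0.3 -1.1 0 0 -1;0 -0.1 -0.3 -1.1 0 0 -1;0 0 0 0 0 0 -1'
python3 go.py 0.433 -0.157 0.0247 187.85
cat > f2.py <<'E'
from fit import *
for n in ['top','side']:
    c=snap(n,'cur_%s_%d.png'%(n,int(bot.state()['t']*100))); P,I=ortho(c,None)
    p=sel(P,.061,.071,(.58,.86,-.3,.015)); r=fitrect(p,.190,.226,(710.6,-118,7.8))
    g=(540,-142,7)
    p=sel(P,.029,.039,(.44,.60,-.25,-.02))
    p=p[(np.abs(p-np.array(g[:2])/1000)).max(1)<.1]
    # drop block (centre)
    d=p-np.array(g[:2])/1000
    p=p[~((abs(d[:,0])<.05)&(abs(d[:,1])<.055))]
    t=fitrect(p,.130,.165,g,rim=.005)
    a=np.radians(7.85); f=np.array([710.6,-118.5])-95*np.array([np.cos(a),np.sin(a)])
    d=np.array(t[:2],float)-f
    print(n,'riser',[float(v) for v in r],'tray',[float(v) for v in t],'in riser x,y',round(d@[np.cos(a),np.sin(a)],1),round(d@[-np.sin(a),np.cos(a)],1))
E
python3 f2.py
```

```text
t: 13.75
position: [0.4314, -0.1568, 0.0247]
orientation: [[-0.003, -0.991, -0.137], [0.001, -0.137, 0.991], [-1.0, 0.003, 0.002]]
ft_force: [-6.2, 5.0, 10.0]
width: 0.154
t 13.75 pos [ 0.4314 -0.1568  0.0247] psi -172.1 tilt [-0.003  0.001 -1.   ] w 0.154 F [-6.2  5.  10. ] q1,7 [0.82 1.22]
shift cm [-0.   -0.16 -0.04] rows>= 0.039355872763746795
turn x 0.05
top riser [710.5, -118.4, 7.81, 0.001, 5426.0] tray [535.6, -138.3, 8.4, 0.009, 250.0] in riser x,y -81.1 4.3
side riser [711.8, -111.1, 7.97, 0.0, 2521.0] tray [538.3, -140.8, 8.46, 0.19, 316.0] in riser x,y -78.7 1.4
```

```bash
python3 -m jog '-0.05 -0.1 -0.1 0 0 0 -1;-0.05 -0.2 -0.1 0.15 0 0 -1;0 -0.2 -0.1 0.15 0 0 -1;0 -0.2 -0.1 0.2 0 0 -1;0 -0.2 -0.05 0 0 0 -1;0 0 0 0 0 0 -1'
python3 go.py
python3 f2.py
```

```text
t: 14.35
position: [0.4428, -0.1616, 0.0256]
orientation: [[-0.0, -0.992, -0.125], [-0.0, -0.125, 0.992], [-1.0, 0.0, -0.0]]
ft_force: [-0.3, -0.5, -4.8]
width: 0.157
t 14.35 pos [ 0.4428 -0.1616  0.0256] psi -172.84 tilt [-0. -0. -1.] w 0.157 F [-0.3 -0.5 -4.8] q1,7 [0.81 1.23]
top riser [710.5, -118.4, 7.8, 0.001, 5410.0] tray [547.5, -145.4, 7.58, 0.015, 168.0] in riser x,y -70.2 -4.4
side riser [711.0, -110.7, 7.99, 0.0, 2531.0] tray [550.0, -148.2, 7.04, 0.488, 267.0] in riser x,y -68.2 -7.5
```

```bash
cat > f3.py <<'E'
from fit import *
import sys
s=bot.state(); R=s['orientation']; psi=np.arctan2(-R[1,1],-R[0,1])
tc=s['position'][:2]+.105*np.array([np.cos(psi),np.sin(psi)])
print('grip-based tray',np.round(tc*1000,1),np.degrees(psi).round(2))
a=np.radians(7.85); ex=np.array([np.cos(a),np.sin(a)]); ey=np.array([-ex[1],ex[0]])
f=np.array([.7106,-.1185])-.095*ex
for n in ['top','side']:
    c=snap(n,'cur_%s_%d.png'%(n,int(s['t']*100))); P,I=ortho(c,None)
    m=(P[:,2]>.029)&(P[:,2]<.038); q=P[m][:,:2]
    d=q-f; rx=d@ex; ry=d@ey; d=q-tc; e=np.stack([d@ex,d@ey],1)
    k=(rx<-.004)&(abs(e[:,0])<.075)&(abs(e[:,1])<.095)&~((abs(e[:,0])<.047)&(abs(e[:,1])<.05))
    p=q[k]; t=fitrect(p,.130,.165,(tc[0]*1000,tc[1]*1000,np.degrees(psi)),rim=.005)
    D=np.array(t[:2],float)/1000-f
    print(n,[float(v) for v in t],'riser frame',np.round([D@ex*1000,D@ey*1000],1))
    # side walls directly in riser frame
    for nm,sg in(('+y',1),('-y',-1)):
        w=k&(abs(e[:,1]-sg*.08)<.012)&(abs(e[:,0])<.05)
        if w.sum()>8: 
            pf=np.polyfit(rx[w],ry[w],1); print('  wall',nm,w.sum(),'ry at rx=-60mm',round(np.polyval(pf,-.06)*1000,1),'slope deg',round(np.degrees(pf[0]),2))
E
python3 f3.py
python3 - <<'E'
import cv2,glob
f=sorted(glob.glob('pics/cur_top_*'))[-1]
i=cv2.imread(f)[120:300,210:390]; cv2.imwrite('pics/t4z.png',cv2.resize(i,None,fx=3.3,fy=3.3,interpolation=2))
E
```

```text
grip-based tray [ 546.9 -148.4] 7.17
top [547.5, -145.3, 7.37, 0.021, 278.0] riser frame [-70.2  -4.3]
  wall +y 67 ry at rx=-60mm 75.5 slope deg -0.48
  wall -y 47 ry at rx=-60mm -84.4 slope deg 0.15
side [549.8, -148.0, 7.57, 0.15, 333.0] riser frame [-68.3  -7.3]
  wall +y 93 ry at rx=-60mm 72.1 slope deg -1.31
  wall -y 100 ry at rx=-60mm -87.1 slope deg -0.01
```

View pics/t4z.png

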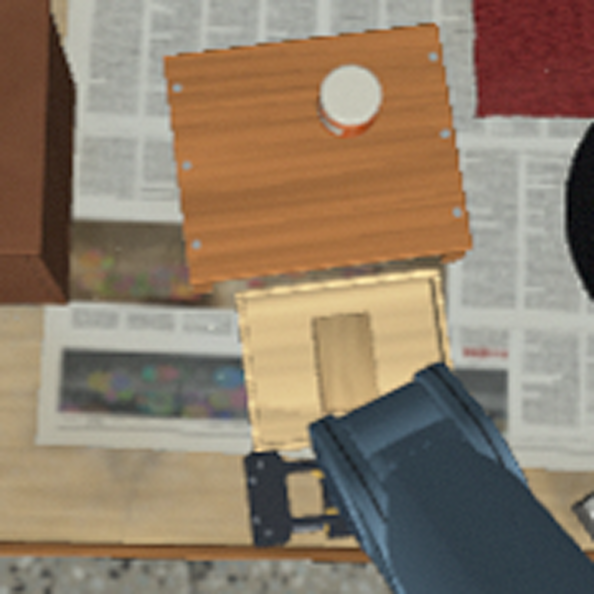

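```bash
python3 -m jog '0.03 -0.1 0.1 -0.1 0 0 -1;0 -0.2 0.12 -0.2 0 0 -1;0 -0.2 0.12 -0.2 0 0 -1;0 -0.2 0.1 -0.2 0 0 -1;0 -0.2 0.05 0 0 0 -1;0 0 0 0 0 0 -1'
python3 go.py
python3 f3.py
```

```text
t: 15.05
position: [0.4515, -0.1548, 0.0255]
orientation: [[0.001, -0.99, -0.138], [0.0, -0.138, 0.99], [-1.0, -0.001, 0.0]]
ft_force: [-0.4, -0.4, -3.8]
width: 0.156
t 15.05 pos [ 0.4515 -0.1548  0.0255] psi -172.08 tilt [ 0.001  0.    -1.   ] w 0.156 F [-0.4 -0.4 -3.8] q1,7 [0.8  1.22]
grip-based tray [ 555.4 -140.3] 7.92
top [556.2, -138.5, 7.56, 0.004, 154.0] riser frame [-60.7   1.3]
  wall +y 61 ry at rx=-60mm 81.3 slope deg -0.23
  wall -y 45 ry at rx=-60mm -78.6 slope deg -0.31
side [559.1, -141.1, 7.01, 0.233, 249.0] riser frame [-58.2  -1.7]
  wall +y 90 ry at rx=-60mm 78.0 slope deg -0.39
  wall -y 90 ry at rx=-60mm -81.8 slope deg -0.61
```

```bash
python3 -m jog '0 -0.3 0 0 0 0 -1;0 -0.5 0 0 0 0 -1;0 -0.5 0 0 0 0 -1;0 -0.5 0 0 0 0 -1;0 -0.5 0 0 0 0 -1;0 -0.5 0 0 0 0 -1;0 -0.5 0 0 0 0 -1;0 -0.5 0 0 0 0 -1'
python3 go.py
python3 -m jog '0 0 0 0 0 0 -1;0 0 0 0 0 0 -1'
python3 go.py;python3 f3.py
```

```text
t: 15.82
position: [0.4888, -0.1495, 0.0253]
orientation: [[-0.0, -0.99, -0.138], [0.0, -0.138, 0.99], [-1.0, 0.0, 0.0]]
ft_force: [-1.5, -0.6, -3.6]
width: 0.154
t 15.82 pos [ 0.4888 -0.1495  0.0253] psi -172.08 tilt [-0.  0. -1.] w 0.154 F [-1.5 -0.6 -3.6] q1,7 [0.76 1.23]
t: 15.98
position: [0.4901, -0.1494, 0.0257]
orientation: [[0.003, -0.99, -0.138], [0.001, -0.138, 0.99], [-1.0, -0.003, 0.0]]
ft_force: [1.6, -0.6, -5.4]
width: 0.153
t 15.98 pos [ 0.4901 -0.1494  0.0257] psi -172.06 tilt [ 0.003  0.001 -1.   ] w 0.153 F [ 1.6 -0.6 -5.4] q1,7 [0.76 1.23]
grip-based tray [ 594.1 -134.9] 7.94
top [595.1, -132.4, 7.84, 0.01, 86.0] riser frame [-21.3   2. ]
  wall +y 43 ry at rx=-60mm 82.0 slope deg -0.2
  wall -y 16 ry at rx=-60mm -80.6 slope deg 3.57
side [597.2, -135.2, 7.3, 0.178, 164.0] riser frame [-19.6  -1.1]
  wall +y 59 ry at rx=-60mm 80.0 slope deg -1.6
  wall -y 45 ry at rx=-60mm -81.1 slope deg 1.99
```

```bash
python3 -m jog '0 -0.4 0 0 0 0 -1;0 -0.5 0 0 0 0 -1;0 -0.5 0 0 0 0 -1;0 -0.5 0 0 0 0 -1;0 -0.5 0 0 0 0 -1;0 -0.5 0 0 0 0 -1;0 -0.5 0 0 0 0 -1;0 -0.5 0 0 0 0 -1'
python3 -m jog '0 0 0 0 0 0 -1;0 0 0 0 0 0 -1'
python3 go.py
```

```text
t: 16.75
position: [0.5274, -0.1443, 0.0253]
orientation: [[-0.0, -0.99, -0.138], [0.0, -0.138, 0.99], [-1.0, 0.0, 0.0]]
ft_force: [-3.2, -0.5, -3.6]
width: 0.159
t: 16.92
position: [0.5287, -0.144, 0.0257]
orientation: [[0.003, -0.99, -0.138], [0.001, -0.138, 0.99], [-1.0, -0.003, 0.0]]
ft_force: [1.7, -1.1, -5.2]
width: 0.155
t 16.92 pos [ 0.5287 -0.144   0.0257] psi -172.07 tilt [ 0.003  0.001 -1.   ] w 0.155 F [ 1.7 -1.1 -5.2] q1,7 [0.72 1.25]
```

```bash
for i in 1; do python3 -m jog '0.02 -0.15 0 0 0 0 -1;0 -0.15 0 0 0 0 -1;0 -0.15 0 0 0 0 -1;0 -0.15 0 0 0 0 -1' | egrep 'pos|ft'; done
python3 -m jog '0 -0.15 0 0 0 0 -1;0 -0.15 0 0 0 0 -1'  | egrep 'pos|ft'
python3 -m jog '0 -0.15 0 0 0 0 -1;0 -0.15 0 0 0 0 -1'  | egrep 'pos|ft'
```

```text
position: [0.5323, -0.1437, 0.0251]
ft_force: [-2.6, -1.2, -2.8]
position: [0.5357, -0.1432, 0.0251]
ft_force: [-3.5, -0.7, -3.7]
position: [0.5389, -0.1427, 0.0252]
ft_force: [-3.5, -1.0, -3.7]
```

```bash
python3 -m jog '0 -0.1 0 0 0 0 -1;0 -0.1 0 0 0 0 -1'  | egrep 'pos|ft'
python3 -m jog '0 -0.1 0 0 0 0 -1;0 -0.1 0 0 0 0 -1'  | egrep 'pos|ft'
python3 -m jog '0 -0.1 0 0 0 0 -1;0 -0.1 0 0 0 0 -1'  | egrep 'pos|ft'
```

```text
position: [0.5409, -0.1425, 0.0252]
ft_force: [-1.9, -0.6, -3.0]
position: [0.5428, -0.1422, 0.0252]
ft_force: [-2.9, -0.2, -2.9]
position: [0.5449, -0.1419, 0.0252]
ft_force: [-2.9, -0.6, -3.6]
```

```bash
python3 -m jog '0 -0.1 0 0 0 0 -1;0 -0.1 0 0 0 0 -1'  | egrep 'pos|ft'
python3 -m jog '0 -0.1 0 0 0 0 -1;0 -0.1 0 0 0 0 -1'  | egrep 'pos|ft'
python3 -m jog '0 -0.1 0 0 0 0 -1;0 -0.1 0 0 0 0 -1'  | egrep 'pos|ft'
```

```text
position: [0.5468, -0.1416, 0.0252]
ft_force: [-3.8, 0.3, -4.4]
position: [0.5488, -0.1414, 0.0252]
ft_force: [-4.0, -0.0, -3.6]
position: [0.5508, -0.141, 0.0252]
ft_force: [-4.1, -0.3, -3.0]
```

```bash
python3 -m jog '0 -0.1 0 0 0 0 -1;0 -0.1 0 0 0 0 -1'  | egrep 'pos|ft'
python3 -m jog '0 -0.1 0 0 0 0 -1'  | egrep 'pos|ft'
```

```text
position: [0.5528, -0.1408, 0.0252]
ft_force: [-3.8, -0.6, -2.4]
position: [0.5538, -0.1406, 0.0252]
ft_force: [-2.8, -0.6, -3.2]
```

```bash
python3 -m jog '0 -0.1 0 0 0 0 -1'  | egrep 'pos|ft'
python3 -m jog '0 -0.1 0 0 0 0 -1'  | egrep 'pos|ft'
python3 -m jog '0 -0.1 0 0 0 0 -1'  | egrep 'pos|ft'
python3 -m jog '0 -0.1 0 0 0 0 -1'  | egrep 'pos|ft'
```

```text
position: [0.5548, -0.1405, 0.0252]
ft_force: [-2.5, -0.4, -2.8]
position: [0.5558, -0.1404, 0.0252]
ft_force: [-3.5, -0.2, -3.5]
position: [0.5568, -0.1403, 0.0252]
ft_force: [-3.4, -0.2, -3.7]
position: [0.5577, -0.1401, 0.0252]
ft_force: [-2.7, -0.7, -3.2]
```

```bash
python3 -m jog '0 -0.1 0 0 0 0 -1'  | egrep 'pos|ft'
python3 -m jog '0 -0.1 0 0 0 0 -1'  | egrep 'pos|ft'
python3 -m jog '0 -0.1 0 0 0 0 -1'  | egrep 'pos|ft'
python3 -m jog '0 -0.1 0 0 0 0 -1'  | egrep 'pos|ft'
```

```text
position: [0.5587, -0.14, 0.0252]
ft_force: [-2.5, -0.2, -3.7]
position: [0.5597, -0.1398, 0.0252]
ft_force: [-2.7, -0.5, -3.5]
position: [0.5607, -0.1397, 0.0252]
ft_force: [-3.4, -0.4, -3.3]
position: [0.5617, -0.1396, 0.0252]
ft_force: [-3.4, -1.1, -3.9]
```

```bash
python3 f3.py | head -3
python3 - <<'E'
import cv2,glob,os
f=max(glob.glob('pics/cur_*'),key=os.path.getmtime);print(f)
i=cv2.imread(f)[130:300,200:400]; cv2.imwrite('pics/s5z.png',cv2.resize(i,None,fx=3.3,fy=3.3))
E
```

```text
grip-based tray [ 665.7 -125.1] 7.91
top [664.5, -124.3, 5.79, 0.046, 25.0] riser frame [48.5  0.6]
side [665.3, -96.6, 7.69, 0.0, 29.0] riser frame [53.1 27.9]
pics/cur_side_1950.png
```

View pics/s5z.png

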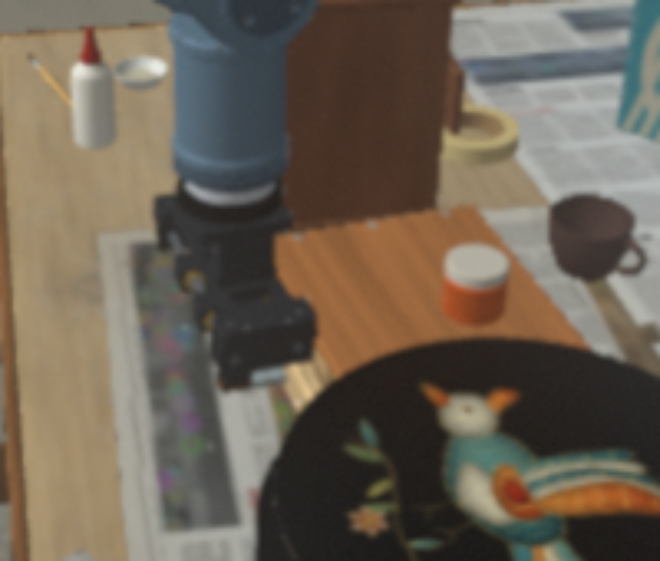

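The tray is mostly under the board; the hand (crop ~265,330) is still in front of and above it, and there is no stop contact yet. Keep feeling forward.

```bash
python3 -m jog '0 -0.1 0 0 0 0 -1'  | egrep 'pos|ft'
python3 -m jog '0 -0.1 0 0 0 0 -1'  | egrep 'pos|ft'
python3 -m jog '0 -0.1 0 0 0 0 -1'  | egrep 'pos|ft'
python3 -m jog '0 -0.1 0 0 0 0 -1'  | egrep 'pos|ft'
```

```text
position: [0.5625, -0.1395, 0.0252]
ft_force: [-3.1, -0.8, -3.8]
position: [0.5635, -0.1393, 0.0252]
ft_force: [-3.9, -0.8, -3.1]
position: [0.5646, -0.1392, 0.0252]
ft_force: [-2.8, -0.9, -3.7]
position: [0.5656, -0.139, 0.0252]
ft_force: [-2.9, -0.2, -2.6]
```

```bash
python3 -m jog '0 -0.1 0 0 0 0 -1'  | egrep 'pos|ft'
python3 -m jog '0 -0.1 0 0 0 0 -1'  | egrep 'pos|ft'
python3 -m jog '0 -0.1 0 0 0 0 -1'  | egrep 'pos|ft'
```

```text
position: [0.5667, -0.1389, 0.0252]
ft_force: [-3.0, -0.4, -3.6]
position: [0.5676, -0.1387, 0.0252]
ft_force: [-2.9, -0.5, -3.0]
position: [0.5684, -0.1386, 0.0251]
ft_force: [-5.0, -0.3, -3.4]
```

```bash
python3 -m jog '0 -0.1 0 0 0 0 -1'  | egrep 'pos|ft'
python3 -m jog '0 -0.1 0 0 0 0 -1'  | egrep 'pos|ft'
```

```text
position: [0.5692, -0.1385, 0.025]
ft_force: [-5.3, -1.4, -3.2]
position: [0.5701, -0.1384, 0.025]
ft_force: [-5.3, -0.9, -3.2]
```

```bash
python3 -m jog '0 -0.1 0 0 0 0 -1'  | egrep 'pos|ft'
python3 -m jog '0 -0.1 0 0 0 0 -1'  | egrep 'pos|ft'
```

```text
position: [0.571, -0.1383, 0.025]
ft_force: [-5.2, -1.2, -3.2]
position: [0.5718, -0.1382, 0.0249]
ft_force: [-5.6, -0.0, -2.6]
```

```bash
python3 -m jog '0 -0.05 0 0 0 0 -1'  | egrep 'pos|ft'
python3 -m jog '0 -0.05 0 0 0 0 -1'  | egrep 'pos|ft'
python3 -m jog '0 -0.05 0 0 0 0 -1'  | egrep 'pos|ft'
```

```text
position: [0.5722, -0.1381, 0.0249]
ft_force: [-6.6, -1.0, -2.0]
position: [0.5725, -0.138, 0.0249]
ft_force: [-6.9, -0.6, -2.5]
position: [0.5728, -0.138, 0.0248]
ft_force: [-6.8, 0.1, -2.5]
```

```bash
python3 -m jog '0 -0.05 0 0 0 0 -1'  | egrep 'pos|ft'
python3 -m jog '0 -0.05 0 0 0 0 -1'  | egrep 'pos|ft'
```

```text
position: [0.5732, -0.138, 0.0248]
ft_force: [-7.0, -1.1, -1.3]
position: [0.5735, -0.1379, 0.0248]
ft_force: [-9.5, -0.9, 1.0]
```

```bash
python3 -m jog '0 -0.03 0 0 0 0 -1'  | egrep 'pos|ft'
python3 -m jog '0 0 0 0 0 0 -1'  | egrep 'pos|ft'
python3 -m jog '0 0 0 0 0 0 -1'  | egrep 'pos|ft'
```

```text
position: [0.5737, -0.1379, 0.0248]
ft_force: [-8.2, -0.1, -0.6]
position: [0.5737, -0.1379, 0.0248]
ft_force: [-7.4, -0.8, -2.0]
position: [0.5737, -0.1379, 0.0248]
ft_force: [-7.4, 0.2, -2.3]
```

```bash
python3 -m jog '0 -0.05 0 0 0 0 -1;0 0 0 0 0 0 -1'  | egrep 'pos|ft'
python3 -m jog '0 -0.05 0 0 0 0 -1;0 0 0 0 0 0 -1'  | egrep 'pos|ft'
```

```text
position: [0.5738, -0.1379, 0.0248]
ft_force: [-9.2, -1.6, -0.2]
position: [0.5738, -0.1379, 0.0248]
ft_force: [-11.5, -1.1, 2.5]
```

```bash
python3 -m jog '0 0.06 0 0 0 0 -1;0 0 0 0 0 0 -1;0 0 0 0 0 0 -1'  | egrep 'pos|ft'
python3 -m jog '0 0 0 0 0 0 0;0 0 0 0 0 0 0;0 0 0 0 0 0 0;0 0 0 0 0 0 0;0 0 0 0 0 0 0;0 0 0 0 0 0 0'
python3 f3.py | head -2
```

```text
position: [0.5738, -0.1379, 0.0248]
ft_force: [-9.4, -0.9, -0.4]
t: 22.27
position: [0.5763, -0.1375, 0.0255]
orientation: [[0.001, -0.99, -0.138], [0.0, -0.138, 0.99], [-1.0, -0.001, -0.0]]
ft_force: [0.1, 0.5, -0.2]
width: 0.501
grip-based tray [ 680.3 -123.1] 7.91
top [672.3, -131.1, 2.91, nan, 0.0] riser frame [55.3 -7.3]fit.py:18: RuntimeWarning: invalid value encountered in scalar divide
  x=best.x; return round(x[0],1),round(x[1],1),round(x[2]/50*57.2958,2),round(best.fun/len(p),3),len(p)
```

```bash
python3 -m jog '-0.5 0 0 0 0 0 0;-1 0 0 0 0 0 0;-1.5 0 0 0 0 0 0;-2 0 0 0 0 0 0;-2 0 0 0 0 0 0;-2 0 0 0 0 0 0;-2 0.5 0 0 0 0 0;-2 1 0 0 0 0 0'
python3 -m jog '-1 2.5 0 0 0 0 0;-1 2.5 0 0 0 0 0;0 2.5 0 0 0 0 0;0 3 0 0 0 0 0;0 3 0 0 0 0 0;0 0 0 0 0 0 0;0 0 0 0 0 0 0'
python3 go.py
python3 - <<'E'
from fit import *
a=np.radians(7.85); ex=np.array([np.cos(a),np.sin(a)]); ey=np.array([-ex[1],ex[0]])
f=np.array([.7106,-.1185])-.095*ex
for n in ['top','side']:
    c=snap(n,'end_%s.png'%n);P,I=ortho(c,None)
    p=sel(P,.048,.064,(.53,.61,-.18,-.10)); d=p-f
    k=(d@ex<-.02);p=p[k]
    if len(p)>5:
        r=fitrect(p,.026,.014,(570,-138,8)); D=np.array(r[:2],float)/1000-f
        print(n,r,'tray from fin, riser frame',np.round([D@ex*1000+105,D@ey*1000],1))
    i=cv2.imread('pics/end_%s.png'%n)[120:300,190:400]; cv2.imwrite('pics/end_%sz.png'%n,cv2.resize(i,None,fx=3.3,fy=3.3))
    print('jar',rect(P,.095,.12,(.68,.80,-.2,-.08))[1:3],'whet',rect(P,.035,.06,(.36,.54,-.5,-.3))[1:4],'bottle',rect(P,.03,.14,(.4,.56,.2,.35))[1:3])
E
```

```text
t: 23.03
position: [0.5618, -0.1391, 0.1579]
orientation: [[0.002, -0.99, -0.138], [0.0, -0.138, 0.99], [-1.0, -0.002, -0.0]]
ft_force: [-0.8, 0.0, 0.3]
width: 0.502
t: 23.62
position: [0.4263, -0.159, 0.1763]
orientation: [[0.0, -0.991, -0.136], [-0.002, -0.136, 0.991], [-1.0, 0.0, -0.002]]
ft_force: [0.5, 0.9, 1.1]
width: 0.501
t 23.62 pos [ 0.4263 -0.159   0.1763] psi -172.16 tilt [ 0.    -0.002 -1.   ] w 0.501 F [0.5 0.9 1.1] q1,7 [1.05 1.5 ]
top (np.float64(574.3), np.float64(-135.4), np.float64(10.32), np.float64(0.0), 55) tray from fin, riser frame [62.7  1.9]
jar (array([ 743.8, -142.4]), array([46.9, 45.8])) whet (array([ 438.1, -384.7]), array([ 56.1, 102. ]), 33.45) bottle (array([489.7, 279.4]), array([37.9, 38.9]))
side (np.float64(576.6), np.float64(-138.8), np.float64(3.41), np.float64(0.008), 64) tray from fin, riser frame [64.5 -1.8]
jar (array([ 745.1, -145.1]), array([50.3, 45.2])) whet (array([ 439.1, -386.2]), array([ 59.2, 101.7]), 33.23) bottle (array([494.1, 271.4]), array([39.6, 31.5]))
```

View pics/end_topz.png

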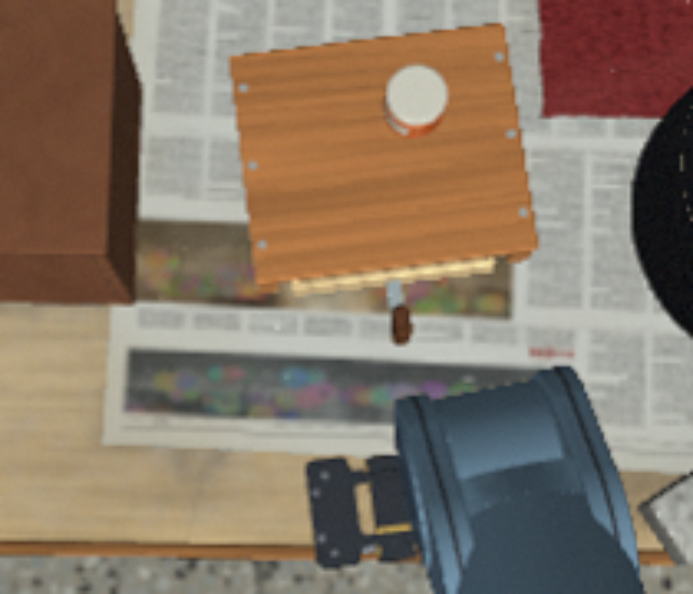

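View pics/end_sidez.png

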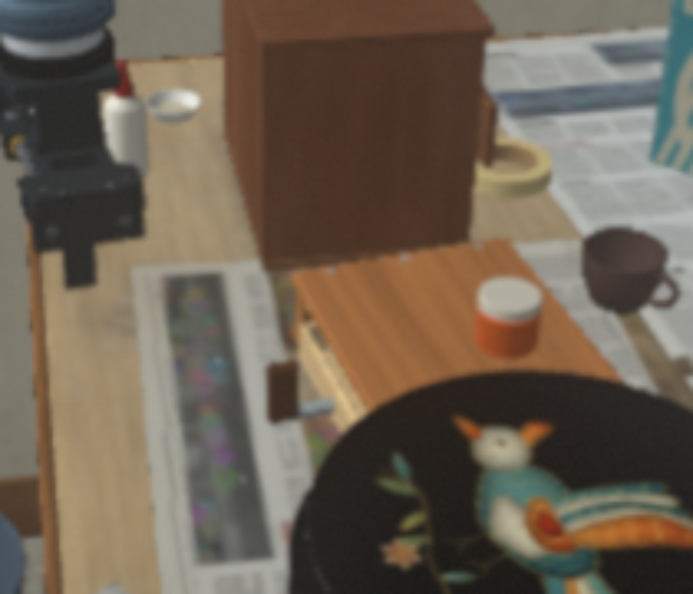

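```bash
python3 -c "
from station import workorder
print(workorder.hand_in())"
```

```text
the job is handed in; nothing more can be done
None
```

I laid the sanding block flat in the middle of the tray, squared the tray to the riser and slid it in by its fin. I then handed the job in; no verdict was reported.

- **Stop:** The pad touched when the tray's centre was about 57 mm behind the front edge. After about 6 mm more travel the bar was hard: a further 1 mm of commanded travel moved the tray only 0.1 mm. The highest force I read at the wrist was about 12 N.
- **Release:** After I let go, the top camera put the fin within about 1 mm of its pressed position. I saw no spring-back, but I did not measure the pad's pressure directly. The tray's centre is 63–64 mm behind the front edge.
- **Squareness:** While gripped at the stop, the hand's angle matched the riser's to within 0.1 degree. After release I could only fit the small fin, and the two cameras gave 10.3 and 3.4 degrees against the riser's 7.9, so I did not rely on that.
- **Other checks:** The two cameras disagree by about 2–3 mm throughout. The whetstone and bottle measured within about 1 mm of where they started. The jar stands on the board as before, though I have no clean starting measurement of it. The board hid the block in the last pictures, so I last saw it flat before the tray went in.

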